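Start an air calibration and hold the probe level in the air

ROBOT

A 6-joint arm with a two-finger parallel gripper is mounted at the origin on a cart in front of the work surface, level with it; the furniture and walls round the work are solid. World frame = base frame: x ahead of the robot, y to its left, z up, the work surface at z = 0. Lengths are in m, angles in rad, forces in N, time in s.
With the tool pointing down it reaches from about 0.35 to 0.875 m from the base axis. Payload 15.5 kg.
Tool frame: the origin (TCP) lies midway between the tips of the shut fingers; the grasp point (between the pads) lies 19 mm behind it; z points along the fingers, y is the line along which they close (so a half turn about z gives the same grasp; the last joint's range is limited). The gripper opens to 85 mm and grips with 20 to 120 N. Pads are 22 mm wide; open, the fingers measure 114 mm over their backs; the gripper's body (76 mm by 85 mm) begins 54 mm behind the grasp point. The pads swing forward as they close: fully open they stand 13 mm farther back than shut.
Start: joints at [1.067, 0.494, 1.345, -0, 1.302, -0.096], TCP at [0.248, 0.574, 0.231] pointing down, gripper open.
Joint ranges: [-2.91, 2.91], [-0.82, 2.16], [0.22, 2.67], [-1.22, 4.37], [0.12, 2.79], [-3.08, 3.08]. Speed limits (rad/s): [1.89, 1.89, 2.57, 3.01, 3.01, 3.01].

INTERFACE

Orientations are given as a unit quaternion [w, x, y, z].
In Python, from rig import robot, viewer, job gives the robot as it stands.
- The arm moves only by the tool arm_command, never from a script. Its argument "deltas" is a list that holds one entry, the list of rows, each a list of 7 numbers: the shift along the world's x, y, z in cm, then the turn, a rotation vector about the world's x, y, z in degrees, then the finger opening in cm, from 0 to 8.54. A call has 1 to 5 rows; each row shifts and turns the commanded pose from where the row before left it; what a row does not reach is not made up. A row lasts 1/8 s, in which the tool goes at most 62.5 mm and 10.7 degrees, less where a joint would pass 70% of its speed; a pose out of reach is approached as far as the arm can. A call with a gripper value outside its range is refused whole. The fingers move at their own pace and stop on an object; "force" is the grip in N (left out, the last holds). Time passes only in rows, so rows that do not move let the fingers close. It gives the time, the measured TCP pose, the force, the opening and the grip force at its end, in the units of the state.
- robot.observe(): the state, without advancing time (a new reading comes with each control period).
- viewer.snapshot(name): name is "scene" or "side" or "wrist"; returns the picture (400x640x3 uint8, red, green, blue); there is no depth.
- viewer.camera_model(name): a dict with "fx", "fy", "cx", "cy" (pixels), "R" (3x3) and "t" (3): a world point X has camera coordinates R X + t; the wrist camera has in their place "hand_eye" (4x4, takes a point from camera to tool coordinates, whose origin is the TCP and whose axes are the flange's). Camera axes: x right, y down, z forward; pixel columns grow to the right and rows downward; lengths in m; the calibration is good to about 2 mm. A picture is of the moment at which its call begins: read the wrist's pose just before it. camera_model takes no time and is no camera call.
- job.sign_off(): hands the job in; it is judged then, once.
Trained networks look in the newest picture that a camera, given by its name, has taken for a name from the list of things; names that differ only in an ending like _2 or _b are one class to them, and where a whole thing is asked for, a point or a joint stands for the part that bears it (a point fixed in the world has none). Each returns a list of dicts, best first, with "score" (0 to 1); they miss things now and then, are a little off and sometimes report something else, mostly with a low value. They report only what shows in the picture. A call takes as long as a camera call. They do not tell look-alikes from the thing itself.
- viewer.spot_in(camera, name): "location" ([x, y, z] in m, in world coordinates, good to about 4 mm: the middle of the surface that is visible of it).
The state is a dict: "t": time; "joint_positions": joint angles; "joint_velocities": joint speeds; "effort": joint torques, N m; "eef_pos": TCP position; "orientation": TCP orientation; "force": force on the tool from outside, world axes, zero at the start; "torque": the same for the moment, N m; "gripper_width": opening from 0.0 (shut) to 1.0 (fully open); "grasp_force": force on a finger pad.
Only numpy, scipy, OpenCV 4.12 (cv2) and the standard library are available. Lean on these libraries where they do the work, as an engineer would, in place of code of your own. Each camera call takes 0.05 s, during which the arm holds its last target. There are 200 camera calls.

TASK

Start the probe's air calibration on the key unit: press the long bar key, then the round key, then the square key, each fully down and let up again before the next. Then draw the probe out of its slanted holder, turn it level and keep it held still in the open air, its middle at least 20 cm above the worktop, touching nothing else; the program finishes while the gripper is still holding it so. Leave the glassware and bottles standing around where they are.

Things in the scene. Friction and masses are not known exactly. Their poses are not given: they have to be found in the camera images.
- key_unit: Grey key unit, fixed, 110 (x) x 170 (y) x 40 mm tall, dark display strip along its far (+x) side, three white keys in a row along its y: round at +y, long bar in the middle, square at -y, 52 mm apart. Origin: centre of its underside, on the worktop; z up. Left or right of the holder, turned about z by up to 0.3 rad.
- key_bar_top (a point): Centre of the top of the long bar key (50 mm along the unit's x, 20 mm wide along y) in the middle of the row. Key tops stand 10 mm above the housing, 50 mm above the worktop; keys move straight down 5 mm.
- key_round_top (a point): Centre of the top of the round key (24 mm diameter), at the +y end of the row; same height and travel.
- key_square_top (a point): Centre of the top of the square key (24 x 24 mm), at the -y end of the row; same height and travel.
- key_bar (a joint): Travel of the long bar key: up 0, fully down 0.005 m. Spring return, about 1.2 N to start and 4 N fully down; counts as fully down from 0.0038 m, as let up below 0.0015 m. 
- key_round (a joint): Travel of the round key: up 0, fully down 0.005 m. Spring return, about 1.2 N to start and 4 N fully down; counts as fully down from 0.0038 m, as let up below 0.0015 m. 
- key_square (a joint): Travel of the square key: up 0, fully down 0.005 m. Spring return, about 1.2 N to start and 4 N fully down; counts as fully down from 0.0038 m, as let up below 0.0015 m. 
- holder: Fixed probe holder: grey base plate 130 (x) x 85 (y) x 10 mm and a white block (50 x 50 x 75 mm) leaning 40 degrees from upright towards the holder's -x, roughly towards the robot, with a round well 26.5 mm wide and 65 mm deep along the lean. Origin: centre of the plate's underside; z up; turned about z by up to 0.4 rad. Top of the block: 96 mm above the worktop.
- well_mouth (a point): Centre of the well's mouth, 18 mm to the holder's -x of its origin and 79 mm above the worktop; its axes are parallel to the holder's. The way out of the well is the direction (-0.643, 0, 0.766) in the holder's frame.
- probe_mid (a point): Centre of the loose straight immersion probe, 160 mm long, about 0.12 kg. Its z runs from the sensing end (metal, 23 mm diameter) to the handle end. At the start the sensing end stands on the bottom of the well, this centre 15 mm outside the mouth, +z up and towards the robot, with a little play about 43 degrees from upright. Free once drawn 65 mm along the well. Level: z horizontal, whichever way it points.
- probe_handle (a point): Centre of the probe's black round handle, 27 mm in diameter and 74 mm long, 33 mm from the probe's centre towards its +z end, where the fingers can take it across; beyond it is a 10 mm grey end cap. Axes parallel to the probe's.
- beaker_pp: Bystander, loose, to be left alone: cloudy plastic beaker, 90 mm across, 104 mm tall. Origin: centre of its underside.
- sample_tk7: Bystander, loose, to be left alone: white plastic sample bottle, 58 mm across, 112 mm tall. Origin: centre of its underside.
- vial_std: Bystander, loose, to be left alone: small vial, 25 mm across, 55 mm tall. Origin: centre of its underside.
- vial_iron: Bystander, loose, to be left alone: small vial, 25 mm across, 55 mm tall. Origin: centre of its underside.
- wash_bottle_1: Bystander, loose, to be left alone: clear squeeze wash bottle with spout, 69 mm across, 234 mm tall. Origin: centre of its underside.
- jar_indicator: Bystander, loose, to be left alone: squat jar, 52 mm across, 60 mm tall. Origin: centre of its underside.
Mind the look-alikes: they are no part of the job. What is shaped like the key_unit but yellow is not meant. Leave any turquoise look-alike of the part that bears probe_mid alone.

How it is judged:
By the outcome, as a careful person would: the job done as asked, in the order asked, and still so for the second after the job is handed in, while the arm keeps its last pose, push and grip.
It also fails if it takes over 64 s, if anything falls off the work surface, if the arm or the gripper's body presses on something with over 40 N, if the wrist force passes 120 N, or if a joint passes its speed limit or range.

## Working session

There is one attempt and no reset: what is moved stays moved. The work goes in short steps, Python scripts to look and compute and a tool call to move; the robot and the scene stay as the last step left them, time stands still between calls to the robot, and variables do not carry over. Pictures are saved under pics/ and viewed, at most 10 in all, crops included, and the job is handed in when it is done.

Besides the shell and the picture viewer there is one more tool, called by a JSON object that holds its "fn" and its "kwargs". arm_command: Moves the arm, as the interface text tells. Its arguments: {"type":"object","properties":{"deltas":{"type":"array","items":{"type":"array","items":{"type":"array","items":{"type":"number"}}}},"force":{"type":"number"}},"required":["deltas"]}

```bash
mkdir -p pics; python3 - <<'E'
from rig import robot, viewer, job
import cv2,numpy as np
for c in ["scene","side"]:
    im=viewer.snapshot(c); cv2.imwrite(f"pics/{c}0.png",im[:,:,::-1])
    for n in ["key_bar_top","key_round_top","key_square_top","key_unit","holder","probe_mid","probe_handle","beaker_pp","sample_tk7","vial_std","wash_bottle_1","jar_indicator"]:
        print(c,n,[(round(d['score'],2),np.round(d['location'],3).tolist()) for d in viewer.spot_in(c,n)][:4])
    m=viewer.camera_model(c); print({k:np.round(v,3).tolist() for k,v in m.items()})
o=robot.observe();print(o['t'],o['eef_pos'],o['orientation'])
E
```

```text
scene key_bar_top [(0.52, [0.35, 0.642, 0.052]), (0.39, [0.513, 0.269, 0.055])]
scene key_round_top []
scene key_square_top []
scene key_unit [(0.67, [0.349, 0.628, 0.04]), (0.61, [0.521, 0.259, 0.043])]
scene holder [(0.92, [0.5, -0.124, 0.01]), (0.41, [0.516, 0.26, 0.04])]
scene probe_mid [(0.57, [0.464, -0.098, 0.129]), (0.47, [0.443, -0.48, 0.022])]
scene probe_handle [(0.69, [0.5, -0.124, 0.014]), (0.54, [0.441, -0.477, 0.024]), (0.38, [0.464, -0.099, 0.126]), (0.28, [0.511, 0.27, 0.053])]
scene beaker_pp [(0.84, [0.451, 0.44, 0.068])]
scene sample_tk7 [(0.76, [0.585, 0.068, 0.073])]
scene vial_std [(0.54, [0.673, 0.18, 0.044]), (0.4, [0.46, 0.062, 0.035]), (0.33, [0.452, 0.444, 0.067])]
scene wash_bottle_1 [(0.78, [0.424, -0.33, 0.103]), (0.73, [0.504, -0.121, 0.011])]
scene jar_indicator [(0.59, [0.677, 0.181, 0.044])]
{'fx': 422.908, 'fy': 422.908, 'cx': 323.326, 'cy': 198.648, 'R': [[0.46, -0.888, -0.011], [-0.668, -0.338, -0.663], [0.585, 0.312, -0.749]], 't': [-0.228, 0.444, 1.715]}
side key_bar_top [(0.69, [0.351, 0.655, 0.05]), (0.68, [0.523, -0.093, 0.024]), (0.59, [0.5
[... 278 characters left out ...]
4, [0.517, 0.084, 0.032])]
side probe_mid [(0.56, [0.472, -0.083, 0.113])]
side probe_handle []
side beaker_pp [(0.96, [0.452, 0.462, 0.067])]
side sample_tk7 [(0.73, [0.601, 0.098, 0.066]), (0.54, [0.516, 0.088, 0.032]), (0.37, [0.513, 0.281, 0.05])]
side vial_std [(0.63, [0.519, 0.236, 0.046]), (0.59, [0.468, 0.082, 0.026])]
side wash_bottle_1 [(0.9, [0.45, -0.296, 0.093])]
side jar_indicator [(0.78, [0.684, 0.206, 0.046])]
{'fx': 424.52, 'fy': 424.52, 'cx': 321.88, 'cy': 204.287, 'R': [[-0.998, 0.06, -0.01], [0.042, 0.566, -0.823], [-0.044, -0.822, -0.567]], 't': [0.529, 0.034, 1.724]}
1.3 [0.24841872 0.57350127 0.23128247] [-3.61290147e-06  2.02959272e-01  9.79187180e-01 -7.47494735e-06]
```

View pics/scene0.png

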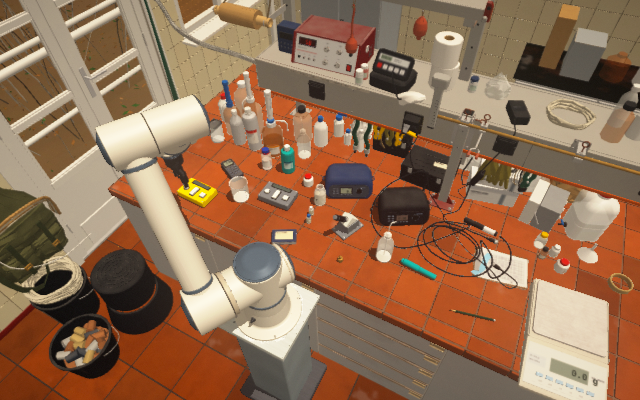

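View pics/side0.png

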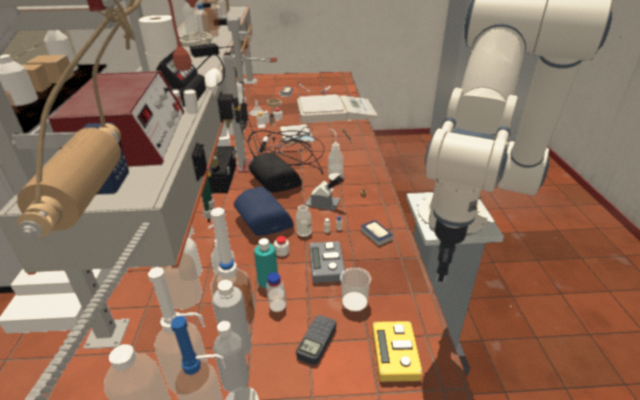

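The grey unit is near (0.518, 0.275) (scene px ~(278,193)). The yellow one near (0.35, 0.65) is the look-alike. The holder with the probe is near (0.5, -0.1) (scene px ~(347,222)), and the turquoise rod at (0.44, -0.48) is a look-alike. I'll move above the grey unit with the fingers shutting.

{"fn": "arm_command", "kwargs": {"deltas": [[[0,0,5,0,0,0,0],[3,-4,3,0,0,0,0],[3,-4,2,0,0,0,0],[3,-4,0,0,0,0,0],[3,-4,0,0,0,0,0]]], "force": 30}}

```text
t: 1.92
eef_pos: [0.3692, 0.4122, 0.3317]
orientation: [0.0, 0.203, 0.979, 0.0]
force: [0.6, 0.2, -0.9]
gripper_width: 0.005
grasp_force: 0.0
```

{"fn": "arm_command", "kwargs": {"deltas": [[[3,-4,0,0,0,0,0],[3,-4,0,0,0,0,0],[3,-4,0,0,0,0,0],[1,-2,0,0,0,0,0],[0,0,0,0,0,0,0]]]}}

```text
t: 2.55
eef_pos: [0.4691, 0.2723, 0.3313]
orientation: [0.0, 0.204, 0.979, -0.0]
force: [-0.1, -0.3, 0.0]
gripper_width: -0.003
grasp_force: 0.0
```

```bash
python3 - <<'E'
from rig import robot, viewer, job
import cv2,numpy as np
o=robot.observe();print(o['t'],o['eef_pos'],o['orientation'])
im=viewer.snapshot("wrist"); cv2.imwrite("pics/w1.png",im[:,:,::-1])
m=viewer.camera_model("wrist"); print(m)
for n in ["key_bar_top","key_round_top","key_square_top","key_unit"]:
        print(n,[(round(d['score'],2),np.round(d['location'],3).tolist()) for d in viewer.spot_in("wrist",n)][:4])
E
```

```text
2.55 [0.46909096 0.27228947 0.33129039] [ 4.23253076e-05  2.04115848e-01  9.78946738e-01 -5.54448307e-05]
{'fx': 360.45764226308955, 'fy': 360.45764226308955, 'cx': 315.04791778185313, 'cy': 199.87722514153302, 'hand_eye': array([[-1.23405569e-04, -9.46256044e-01, -3.23418434e-01,
         8.34233196e-02],
       [ 9.99999934e-01, -6.11050158e-06, -3.63688180e-04,
         8.81223685e-04],
       [ 3.42165890e-04, -3.23418458e-01,  9.46255982e-01,
        -1.44156021e-01],
       [ 0.00000000e+00,  0.00000000e+00,  0.00000000e+00,
         1.00000000e+00]])}
key_bar_top [(0.96, [0.512, 0.277, 0.054])]
key_round_top [(0.67, [0.513, 0.323, 0.05]), (0.62, [0.512, 0.225, 0.046]), (0.47, [0.513, 0.28, 0.045])]
key_square_top [(0.61, [0.512, 0.224, 0.047])]
key_unit [(0.62, [0.524, 0.276, 0.036]), (0.21, [0.512, -0.088, 0.019])]
```

View pics/w1.png

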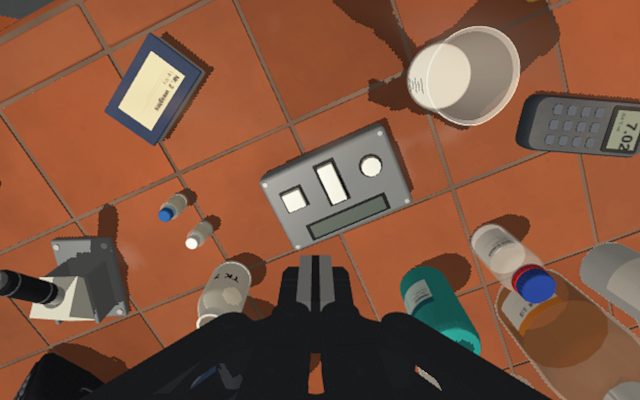

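Key tops in the wrist view: square (293,200), bar (331,181), round (371,166). The holder is at lower left, with the probe handle running off at (20,287).

```bash
cat > h.py <<'E'
from rig import robot, viewer, job
import numpy as np, cv2
from scipy.spatial.transform import Rotation as Ro
def pose():
    o=robot.observe(); q=np.array(o['orientation']); return np.array(o['eef_pos']),Ro.from_quat(q[[1,2,3,0]]).as_matrix()
def ray(uv,cam,P=None):
    m=viewer.camera_model(cam); d=np.array([(uv[0]-m['cx'])/m['fx'],(uv[1]-m['cy'])/m['fy'],1])
    if cam=="wrist":
        p,R=P or pose(); H=np.array(m['hand_eye']); return p+R@H[:3,3],R@H[:3,:3]@d
    R=np.array(m['R']); return -R.T@np.array(m['t']),R.T@d
def at_z(uv,cam,z,P=None):
    c,d=ray(uv,cam,P); return c+d*(z-c[2])/d[2]
def proj(X,cam,P=None):
    m=viewer.camera_model(cam)
    if cam=="wrist":
        p,R=P or pose(); H=np.array(m['hand_eye']); Xc=H[:3,:3].T@(R.T@(X-p)-H[:3,3])
    else: Xc=np.array(m['R'])@X+m['t']
    return np.array([m['fx']*Xc[0]/Xc[2]+m['cx'],m['fy']*Xc[1]/Xc[2]+m['cy']])
E
python3 - <<'E'
from h import *
im=cv2.imread("pics/w1.png"); w=(im[120:260,250:420].min(2)>215).astype(np.uint8)
n,_,s,c=cv2.connectedComponentsWithStats(w)
for i in range(1,n):
    if s[i,4]>80: print(s[i,4],c[i]+[250,120],at_z(c[i]+[250,120],"wrist",.05).round(4))
k=[at_z(u,"wrist",.05) for u in [(293,200),(331,181),(371,166)]]; print(np.round(k,4))
print(pose())
E
```

```text
237 [370.84810127 166.72995781] [0.513  0.3292 0.05  ]
530 [331.3245283  183.69622642] [0.5138 0.2771 0.05  ]
280 [293.32857143 200.91071429] [0.5157 0.225  0.05  ]
[[0.5144 0.2251 0.05  ]
 [0.5105 0.278  0.05  ]
 [0.5123 0.3296 0.05  ]]
(array([0.46797509, 0.27429152, 0.33130725]), array([[-9.18050438e-01,  3.96463608e-01, -5.20408914e-06],
       [ 3.96463604e-01,  9.18050432e-01,  1.23955818e-04],
       [ 5.39215873e-05,  1.11734461e-04, -9.99999992e-01]]))
```

{"fn": "arm_command", "kwargs": {"deltas": [[[2.3,0.1,-5,0,0,0,0],[2.3,0,-5,0,0,0,0],[0,0,-6,0,0,0,0],[0,0,-6,0,0,0,0],[0,0,-4,0,0,0,0]]]}}

```text
t: 3.42
eef_pos: [0.5132, 0.2749, 0.0687]
orientation: [-0.001, 0.202, 0.979, -0.001]
force: [0.2, 0.3, -0.0]
gripper_width: -0.003
grasp_force: 0.0
```

{"fn": "arm_command", "kwargs": {"deltas": [[[0,0,0,0,0,0,0],[0,0,-1,0,0,0,0],[0,0,-0.6,0,0,0,0],[0,0,-0.4,0,0,0,0],[0,0,0,0,0,0,0]]]}}

```text
t: 4.05
eef_pos: [0.5145, 0.2745, 0.0515]
orientation: [0.0, 0.203, 0.979, 0.0]
force: [0.5, 0.2, -1.4]
gripper_width: -0.003
grasp_force: 0.0
```

{"fn": "arm_command", "kwargs": {"deltas": [[[0,0,-0.3,0,0,0,0],[0,0,-0.2,0,0,0,0],[0,0,-0.2,0,0,0,0],[0,0,0,0,0,0,0]]]}}

```text
t: 4.55
eef_pos: [0.5148, 0.2746, 0.0449]
orientation: [0.0, 0.203, 0.979, 0.0]
force: [-0.8, -0.6, 13.0]
gripper_width: -0.004
grasp_force: 6.2
```

Bar fully down: 13 N against a 4 N spring, at z = 0.045. Release it and go to the round key.

{"fn": "arm_command", "kwargs": {"deltas": [[[0,0,1.5,0,0,0,0],[0,0,1,0,0,0,0],[0,5.2,0,0,0,0,0],[0,0,0,0,0,0,0]]]}}

```text
t: 5.05
eef_pos: [0.5147, 0.3292, 0.07]
orientation: [0.001, 0.202, 0.979, 0.001]
force: [0.6, -0.5, 0.4]
gripper_width: -0.0
grasp_force: 0.0
```

{"fn": "arm_command", "kwargs": {"deltas": [[[0,0,-1.8,0,0,0,0],[0,0,-0.3,0,0,0,0],[0,0,-0.2,0,0,0,0],[0,0,-0.2,0,0,0,0],[0,0,0,0,0,0,0]]]}}

```text
t: 5.68
eef_pos: [0.5142, 0.3258, 0.0449]
orientation: [-0.0, 0.203, 0.979, -0.0]
force: [-5.5, -4.9, 13.3]
gripper_width: 0.002
grasp_force: 6.2
```

Round is down. On to the square key.

{"fn": "arm_command", "kwargs": {"deltas": [[[0,0,1.5,0,0,0,0],[0,0,1,0,0,0,0],[0,-5.2,0,0,0,0,0],[0.2,-5.2,0,0,0,0,0],[0,0,0,0,0,0,0]]]}}

```text
t: 6.3
eef_pos: [0.5166, 0.2197, 0.0699]
orientation: [-0.0, 0.205, 0.979, -0.0]
force: [-0.1, 0.4, 0.4]
gripper_width: 0.0
grasp_force: 0.0
```

{"fn": "arm_command", "kwargs": {"deltas": [[[0,0,-1.8,0,0,0,0],[0,0,-0.3,0,0,0,0],[0,0,-0.2,0,0,0,0],[0,0,-0.2,0,0,0,0],[0,0,0,0,0,0,0]]]}}

```text
t: 6.92
eef_pos: [0.5165, 0.2228, 0.0449]
orientation: [0.0, 0.203, 0.979, 0.0]
force: [-3.3, 0.2, 9.3]
gripper_width: -0.003
grasp_force: 4.6
```

```bash
python3 - <<'E'
from h import *
for c in ["scene","side"]:
    im=viewer.snapshot(c); cv2.imwrite(f"pics/{c}1.png",im[:,:,::-1])
a=cv2.imread("pics/scene1.png")[190:260,300:400]; b=cv2.imread("pics/side1.png")[160:225,270:370]
a=cv2.resize(a,(800,560//2*1),interpolation=3) if 0 else cv2.resize(a,None,fx=4,fy=4,interpolation=2); b=cv2.resize(b,None,fx=4,fy=4,interpolation=2)
cv2.imwrite("pics/c1.png",np.hstack([a[:260],b]))
E
```

```text
(no output)
```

View pics/c1.png

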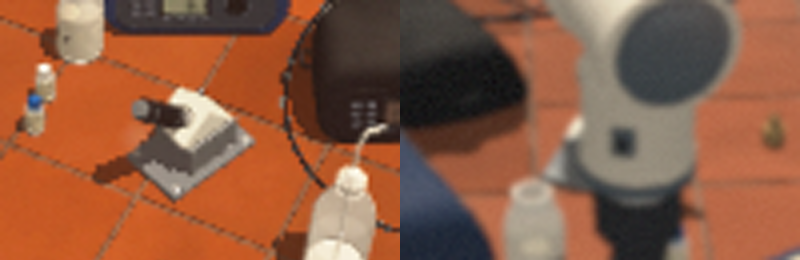

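Square is down as well. Lift, then look at the holder from above.

{"fn": "arm_command", "kwargs": {"deltas": [[[0,0,2,0,0,0,0],[0,0,5,0,0,0,0],[0,0,6,0,0,0,0],[-1.5,-2,5.5,0,0,0,0],[-2,-4,4,0,0,0,0]]]}}

```text
t: 7.65
eef_pos: [0.4817, 0.1629, 0.272]
orientation: [0.001, 0.202, 0.979, 0.001]
force: [0.5, -0.2, -0.0]
gripper_width: -0.001
grasp_force: 0.0
```

{"fn": "arm_command", "kwargs": {"deltas": [[[-1.5,-4,4,0,0,0,8.5],[-1.5,-5,3,0,0,0,8.5],[-1.5,-5,0,0,0,0,8.5],[-1,-5,0,0,0,0,8.5],[0,-4,0,0,0,0,8.5]]]}}

```text
t: 8.28
eef_pos: [0.4257, -0.0689, 0.3399]
orientation: [0.001, 0.203, 0.979, -0.0]
force: [0.1, -0.1, 0.2]
gripper_width: 0.995
grasp_force: 0.0
```

{"fn": "arm_command", "kwargs": {"deltas": [[[0,0,0,0,0,0,8.5],[0,0,0,0,0,0,8.5],[0,0,0,0,0,0,8.5]]]}}

```text
t: 8.65
eef_pos: [0.4265, -0.0666, 0.3393]
orientation: [-0.0, 0.202, 0.979, 0.0]
force: [-0.8, 0.4, -0.1]
gripper_width: 0.994
grasp_force: 0.0
```

```bash
python3 - <<'E'
from h import *
print(pose())
for c in ["wrist","side","scene"]:
    im=viewer.snapshot(c); cv2.imwrite(f"pics/{c}2.png",im[:,:,::-1])
    for n in ["holder","probe_mid","probe_handle","well_mouth"]:
        print(c,n,[(round(d['score'],2),np.round(d['location'],3).tolist()) for d in viewer.spot_in(c,n)][:4])
E
```

```text
(array([ 0.42645205, -0.06657424,  0.33931706]), array([[-9.18095042e-01,  3.96360307e-01,  3.76390696e-05],
       [ 3.96360305e-01,  9.18095018e-01,  2.15654173e-04],
       [ 5.09205118e-05,  2.12909660e-04, -9.99999976e-01]]))
wrist holder [(0.69, [0.504, -0.1, 0.011])]
wrist probe_mid [(0.65, [0.438, -0.481, 0.023]), (0.56, [0.458, -0.086, 0.144])]
wrist probe_handle [(0.86, [0.442, -0.486, 0.025]), (0.83, [0.46, -0.092, 0.14])]
wrist well_mouth [(0.85, [0.504, -0.106, 0.009])]
side holder [(0.7, [0.522, -0.091, 0.025])]
side probe_mid []
side probe_handle []
side well_mouth [(0.74, [0.524, -0.094, 0.022])]
scene holder [(0.85, [0.496, -0.124, 0.009])]
scene probe_mid [(0.54, [0.441, -0.48, 0.025]), (0.39, [0.463, -0.097, 0.126])]
scene probe_handle [(0.65, [0.466, -0.1, 0.128]), (0.52, [0.442, -0.478, 0.023])]
scene well_mouth [(0.92, [0.504, -0.122, 0.011])]
```

View pics/wrist2.png

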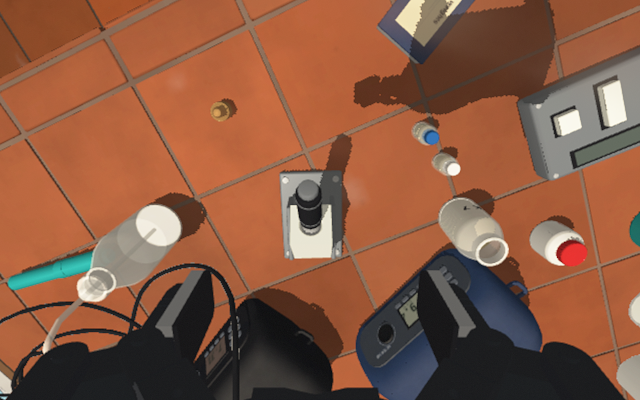

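The wrist view shows the holder plate corners at about (281,172), (342,172), (341,257), (284,259). The probe's end cap is at (308,186) and its lower end near (311,230). Next I fit the holder pose.

```bash
python3 - <<'E'
from h import *
from scipy.optimize import least_squares
P=pose(); px=np.array([(281,172),(342,171),(341,257),(284,259)])
W=np.array([at_z(u,"wrist",.01,P) for u in px]); print(W.round(3))
# local corners: near-robot -x; picture left is -y
L=np.array([(-65,-42.5),(-65,42.5),(65,42.5),(65,-42.5)])/1e3
def f(v):
    c,s=np.cos(v[2]),np.sin(v[2]); R=np.array([[c,-s],[s,c]])
    return np.ravel(L@R.T+v[:2]-W[:,:2])
r=least_squares(f,[.5,-.1,0]); print(r.x.round(4),(r.fun*1e3).round(1))
x,y,a=r.x; c,s=np.cos(a),np.sin(a); R=np.array([[c,-s,0],[s,c,0],[0,0,1]])
O=np.array([x,y,0]); mouth=O+R@[-.018,0,.079]; out=R@[-.643,0,.766]
ax=R@[-np.sin(np.radians(43)),0,np.cos(np.radians(43))]
mid=mouth+.015*out; H=mid+.033*ax; end=mid+.08*ax
print("mouth",mouth,"mid",mid,"handle",H,"end",end,"out",out)
for n,X in [("mouth",mouth),("mid",mid),("H",H),("end",end)]: print(n,[proj(X,k,P).round(0).tolist() for k in("wrist","scene","side")])
im=cv2.imread("pics/scene2.png"); cut=cv2.resize(im[190:260,300:400],None,fx=5,fy=5,interpolation=2)
for X in (mid,H,end):
    u=(proj(X,"scene")-[300,190]+.5)*5; cv2.circle(cut,tuple(u.astype(int).tolist()),3,(0,0,255),-1)
w=cv2.imread("pics/wrist2.png")[155:270,265:365]; w=cv2.resize(w,None,fx=3,fy=3,interpolation=2)
for X in (mid,H,end):
    u=(proj(X,"wrist",P)-[265,155]+.5)*3; cv2.circle(w,tuple(u.astype(int).tolist()),3,(0,0,255),-1)
cv2.imwrite("pics/c2.png",np.hstack([cut[:345],w]))
E
```

```text
[[ 0.444 -0.124  0.01 ]
 [ 0.475 -0.048  0.01 ]
 [ 0.595 -0.098  0.01 ]
 [ 0.565 -0.176  0.01 ]]
[ 0.5198 -0.1119 -0.3951] [-0.4 -1.6  0.8  0.6  1.   0.7 -1.4  0.4]
mouth [ 0.5031439  -0.10495222  0.079     ] mid [ 0.49424211 -0.10123951  0.09049   ] handle [ 0.4734704  -0.09257616  0.11462467] end [ 0.44388644 -0.08023745  0.1489983 ] out [-0.59345252  0.24751385  0.766     ]
mouth [[311.0, 224.0], [344.0, 219.0], [327.0, 187.0]]
mid [[311.0, 220.0], [343.0, 218.0], [329.0, 186.0]]
H [[310.0, 209.0], [339.0, 217.0], [334.0, 181.0]]
end [[309.0, 190.0], [334.0, 216.0], [342.0, 175.0]]
```

View pics/c2.png

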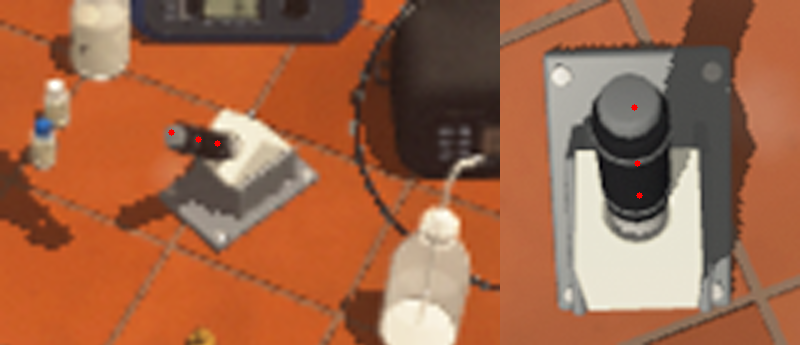

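The model overlay agrees to about 2–3 mm, with the probe axis ~2 mm towards the holder's -y. The tool's y is already aligned with the holder. Now tilt 25° and go to 12 cm off the handle.

{"fn": "arm_command", "kwargs": {"deltas": [[[2.7,-1.4,-2,3.2,7.7,0,8.5],[2.7,-1.4,-2,3.2,7.7,0,8.5],[2.8,-1.4,-3,3.2,7.7,0,8.5],[0,0,-6,0,0,0,8.5],[0,0,0,0,0,0,8.5]]]}}

```text
t: 10.02
eef_pos: [0.5067, -0.109, 0.2061]
orientation: [-0.216, 0.198, 0.955, 0.041]
force: [0.0, 0.5, 0.9]
gripper_width: 0.994
grasp_force: 0.0
```

{"fn": "arm_command", "kwargs": {"deltas": [[[0,0,0,0,0,0,8.5]]]}}

```text
t: 10.15
eef_pos: [0.5087, -0.1095, 0.2114]
orientation: [-0.212, 0.198, 0.956, 0.041]
force: [0.1, -0.0, 0.9]
gripper_width: 0.993
grasp_force: 0.0
```

```bash
python3 - <<'E'
from h import *
P=pose();print(P)
im=viewer.snapshot("wrist"); 
im=im[:,:,::-1].copy()
for X in [(.504,-.107,.079),(.4935,-.103,.0905),(.4728,-.0944,.1146),(.4432,-.082,.149)]:
    u=proj(np.array(X),"wrist",P); print(u); cv2.circle(im,tuple(u.astype(int).tolist()),2,(0,0,255),-1)
cv2.imwrite("pics/w3.png",im)
E
```

```text
(array([ 0.50867151, -0.10949465,  0.21137976]), array([[-0.83174613,  0.39609628, -0.38898086],
       [ 0.36164781,  0.91818809,  0.16168332],
       [ 0.42119976, -0.0061946 , -0.90694674]]))
[315.6479979  250.70639363]
[314.95837532 236.9000122 ]
[314.3178177  205.99853916]
[313.34198875 151.80703633]
```

View pics/w3.png

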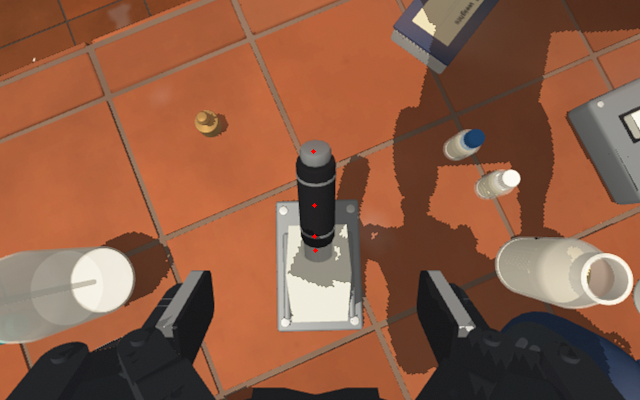

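The model points sit on the probe: handle centre (314,206), end cap (313,152). Go in and grip.

{"fn": "arm_command", "kwargs": {"deltas": [[[-1.6,0.6,-3.7,0,0,0,8.5],[-1.6,0.6,-3.7,0,0,0,8.5],[-1.5,0.6,-3.7,0,0,0,8.5],[0,0,0,0,0,0,8.5],[0,0,0,0,0,0,2]]], "force": 60}}

```text
t: 10.82
eef_pos: [0.4632, -0.0921, 0.1006]
orientation: [-0.211, 0.198, 0.956, 0.041]
force: [0.5, -0.1, 0.4]
gripper_width: 0.813
grasp_force: 0.0
```

{"fn": "arm_command", "kwargs": {"deltas": [[[0,0,0,0,0,0,2],[0,0,0,0,0,0,2],[0,0,0,0,0,0,2],[0,0,0,0,0,0,2]]]}}

```text
t: 11.32
eef_pos: [0.4622, -0.0913, 0.099]
orientation: [-0.212, 0.198, 0.956, 0.041]
force: [3.0, 3.1, 8.7]
gripper_width: 0.295
grasp_force: 58.0
```

Gripped: 25 mm opening, 58 N. Draw it out along the well.

{"fn": "arm_command", "kwargs": {"deltas": [[[-0.6,0.25,0.77,0,0,0,2],[-0.6,0.25,0.77,0,0,0,2],[-0.9,0.37,1.15,0,0,0,2],[-0.9,0.37,1.15,0,0,0,2]]]}}

```text
t: 11.82
eef_pos: [0.4305, -0.0788, 0.1375]
orientation: [-0.213, 0.198, 0.956, 0.041]
force: [0.0, -0.3, -2.3]
gripper_width: 0.293
grasp_force: 58.2
```

{"fn": "arm_command", "kwargs": {"deltas": [[[-0.9,0.37,1.15,0,0,0,2],[-0.9,0.37,1.15,0,0,0,2],[-0.9,0.37,1.15,0,0,0,2],[0,0,3,0,0,0,2],[0.5,0,5,0,0,0,2]]]}}

```text
t: 12.45
eef_pos: [0.4081, -0.0676, 0.252]
orientation: [-0.214, 0.198, 0.956, 0.041]
force: [0.7, -0.3, -1.9]
gripper_width: 0.297
grasp_force: 58.4
```

{"fn": "arm_command", "kwargs": {"deltas": [[[1,0,5,0,0,0,2],[1,0,4,-3.6,-8.6,0,2],[1,0,2,-3.6,-8.6,0,2],[1,0,0,-3.6,-8.6,0,2],[0,0,0,-3.6,-8.6,0,2]]]}}

```text
t: 13.08
eef_pos: [0.4495, -0.0679, 0.3622]
orientation: [0.108, 0.202, 0.973, -0.021]
force: [0.5, 0.6, -1.7]
gripper_width: 0.298
grasp_force: 58.4
```

{"fn": "arm_command", "kwargs": {"deltas": [[[0,0,0,-3.6,-8.6,0,2],[0,0,0,0,0,0,2],[0,0,0,0,0,0,2],[0,0,0,0,0,0,2]]]}}

```text
t: 13.58
eef_pos: [0.4502, -0.0683, 0.3614]
orientation: [0.183, 0.2, 0.962, -0.036]
force: [-0.2, -0.3, -2.2]
gripper_width: 0.296
grasp_force: 58.4
```

```bash
python3 - <<'E'
from h import *
P=pose();print(P)
a={c:viewer.snapshot(c)[:,:,::-1].copy() for c in ["wrist","scene","side"]}
p=P[0]; G=p-.02*P[1][:,2]
out=[a["wrist"][:300,100:500]]
for c in ("scene","side"):
    u=proj(G,c).astype(int); print(c,u); m=a[c][max(u[1]-38,0):u[1]+37,u[0]-50:u[0]+50]; out.append(cv2.resize(m,(400,300),interpolation=2))
cv2.imwrite("pics/c4.png",np.vstack([np.hstack(out[:2]),np.hstack([out[2],out[2]*0])]))
for k in a: cv2.imwrite(f"pics/{k}4.png",a[k])
for c in a: print(c,[(round(d['score'],2),np.round(d['location'],3).tolist()) for d in viewer.spot_in(c,"probe_mid")][:3])
E
```

```text
(array([ 0.45016889, -0.06833383,  0.36138192]), array([[-0.85304301,  0.3976349 ,  0.33794098],
       [ 0.37111191,  0.91753679, -0.14283625],
       [-0.36686996,  0.00356846, -0.93026539]]))
scene [330 177]
side [343 122]
wrist [(0.93, [0.438, -0.482, 0.026]), (0.6, [0.425, -0.059, 0.388])]
scene [(0.78, [0.439, -0.478, 0.026]), (0.61, [0.491, -0.084, 0.385]), (0.61, [0.424, -0.331, 0.103])]
side [(0.8, [0.486, -0.072, 0.378])]
```

View pics/c4.png

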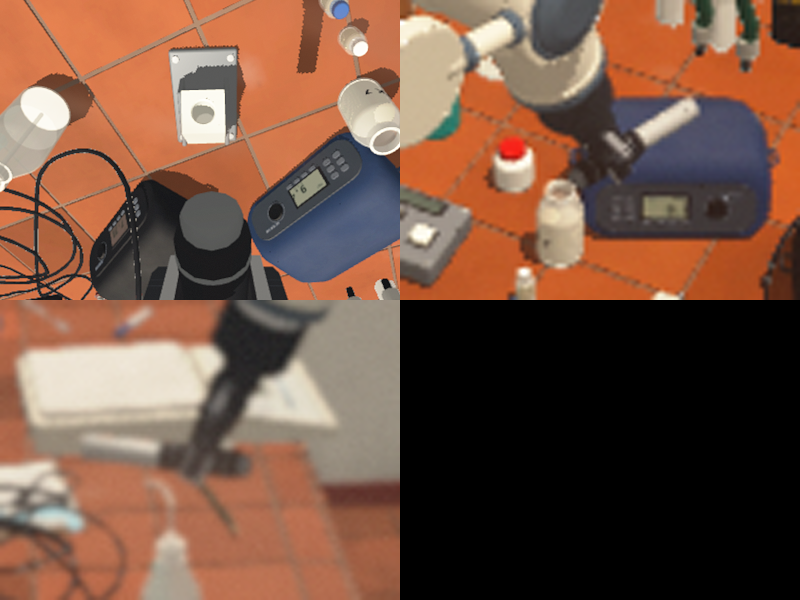

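The probe is out and the well is empty. In the crops the sensing tip is at scene (354,165) and side (314,120), and the handle end at side (355,125). Next I check level by intersecting the axis planes from the two views.

```bash
python3 - <<'E'
from h import *
def pl(c,a,b): 
    n=np.cross(ray(a,c)[1],ray(b,c)[1]); return n/np.linalg.norm(n)
def full(c,o,q): return np.array(o)+(np.array(q)+.5)/4-.5
s=[full(0,(280,139),q) for q in [(295,105),(232,146)]]
d=[full(0,(293,84),q) for q in [(83,143),(247,163)]]
def tri(u,v):
    c1,d1=ray(u,"scene");c2,d2=ray(v,"side")
    k=np.linalg.lstsq(np.c_[d1,-d2],c2-c1,rcond=None)[0]; A,B=c1+k[0]*d1,c2+k[1]*d2; return (A+B)/2,np.linalg.norm(A-B)
v=np.cross(pl("scene",*s),pl("side",*d)); v/=np.linalg.norm(v); v*=np.sign(-v[0]); print("axis",v,"elev deg",np.degrees(np.arcsin(v[2])),"yaw vs -x holder",np.degrees(np.arctan2(-v[1],-v[0])))
T,e=tri(s[0],d[0]); print("tip",T,e)
# handle end via side ray at plane of scene line
c,r=ray(d[1],"side"); n=pl("scene",*s); c0=ray((0,0),"scene")[0]; E=c+r*(n@(c0-c))/(n@r); print("end",E,np.linalg.norm(E-T))
# prediction by geometry if end offset: tip elev from known length
P=pose(); G=P[0]-.02*P[1][:,2]; print("G",G,"G->tip elev",np.degrees(np.arcsin((G-T)[2]/np.linalg.norm(G-T))))
E
```

```text
axis [-0.93263507  0.36081517 -0.00205744] elev deg -0.11788242590968831 yaw vs -x holder -21.150313624838088
tip [ 0.55200554 -0.11233665  0.37676486] 0.0016618952963422247
end [ 0.40519599 -0.05495889  0.37618764] 0.1576248249346423
G [ 0.44284197 -0.0652616   0.37964217] G->tip elev 1.38647225982954
```

The probe is level to within about 1°. The measured length is 158 mm against 160 mm, and its middle is about 0.377 m up in free air.

{"fn": "arm_command", "kwargs": {"deltas": [[[0,0,0,0,0,0,2],[0,0,0,0,0,0,2],[0,0,0,0,0,0,2],[0,0,0,0,0,0,2]]]}}

```text
t: 14.38
eef_pos: [0.4494, -0.068, 0.3612]
orientation: [0.184, 0.2, 0.962, -0.036]
force: [-0.7, -0.2, -1.2]
gripper_width: 0.295
grasp_force: 58.4
```

```bash
python3 -c "
from rig import job; print(job.sign_off())"
```

```text
the job is handed in; nothing more can be done
None
```

I pressed the bar, round and square keys in that order, drew the probe out, and handed the job in at about 14 s with the gripper holding it level (within about 1°), its middle about 0.38 m above the worktop; the sign-off call gave no verdict.

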